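# Fetch the torch from the leaning caddy and put it on charge

## Robot

A 6-joint arm with a two-finger parallel gripper is mounted at the origin on a cart in front of the work surface, level with it; the furniture and walls round the work are solid. World frame = base frame: x ahead of the robot, y to its left, z up, the work surface at z = 0. Lengths are in m, angles in degrees, forces in N, time in s.
With the tool pointing down it reaches from about 0.325 to 0.85 m from the base axis. Payload 15.5 kg.
Tool frame: the origin (TCP) lies midway between the tips of the shut fingers; the grasp point (between the pads) lies 19 mm behind it; z points along the fingers, y is the line along which they close (so a half turn about z gives the same grasp; the last joint's range is limited). The gripper opens to 91 mm and grips with 3 to 60 N. Pads are 32 mm wide; open, the fingers measure 118 mm over their backs; the gripper's body (76 mm by 178 mm) begins 60 mm behind the grasp point.
Start: joints at [57.84, 28.281, 77.091, -0, 74.628, -5.472], TCP at [0.281, 0.558, 0.214] pointing down, gripper open.
Joint ranges: [-166.48, 166.48], [-47.26, 123.95], [12.59, 153.08], [-70.14, 250.14], [6.76, 159.57], [-176.63, 176.63]. Speed limits (degrees/s): [108.29, 108.29, 147.25, 172.46, 172.46, 172.46].

## Interface

Orientations are given as a 3x3 rotation matrix whose columns are the frame's x, y, z axes.
In Python, from bench import ctrl gives the robot as it stands. The module is installed in compiled form; this text tells all that it offers. Calls block until the motion is done:
- ctrl.goto(position, orientation): joint-space move of the TCP to a pose.
- ctrl.move_l(position, vel=0.15, ori=None, contact_N=None): straight line of the TCP; ori=None keeps the orientation; vel is the mean speed in m/s. With contact_N (N) it stops when the force on the tool has changed by that much, and returns True; else False.
- ctrl.movej(angles): joint-space move.
- ctrl.command_gripper(opening): opening from 0.0 (shut) to 1.0 (fully open); the grip force is fixed at half the most; returns when the fingers have stopped.
- ctrl.sleep(seconds).
- ctrl.ik(position, orientation): joint angles nearest the present ones, or None.
- ctrl.read_camera(name): name is "side" or "top"; returns the picture (420x560x3 uint8, blue, green, red); there is no depth.
- ctrl.camera_params(name): a dict with "fx", "fy", "cx", "cy" (pixels), "pose" (4x4, takes a point from camera to world coordinates). Camera axes: x right, y up, looking along -z (the intrinsics and any distortion apply to the point x, -y, -z); pixel columns grow to the right and rows downward; lengths in m; the calibration is good to about 2 mm. A picture is of the moment at which its call begins. camera_params takes no time and is no camera call.
A pose or a line that the arm cannot do raises ctrl.MotionError and nothing moves.
- ctrl.sign_off(): hands the job in; it is judged then, once.
Readings, each from a call of its own:
- ctrl.current_t(): time.
- ctrl.current_q(): joint angles.
- ctrl.current_dq(): joint speeds.
- ctrl.current_effort(): joint torques, N m.
- ctrl.current_tool_pos(): TCP position.
- ctrl.current_eef_rot(): TCP orientation.
- ctrl.current_contact_force(): force on the tool from outside, world axes, zero at the start.
- ctrl.current_wrist_torque(): the same for the moment, N m.
- ctrl.current_grip_width(): opening from 0.0 (shut) to 1.0 (fully open).
- ctrl.current_grasp_force(): force on a finger pad.
Only numpy, scipy, OpenCV 4.12 (cv2) and the standard library are available. Lean on these libraries where they do the work, as an engineer would, in place of code of your own. Each camera call takes 0.05 s, during which the arm holds its last target. There are 200 camera calls.

## Task

The pocket torch has slid down inside the leaning plywood caddy: reach in and lift it out, then lay it lens up on the sloping rest of the charging cradle, lowering it until its tail stands on the little foot plate before you let go. Then press the cradle's round button fully down to start the charge and let it come back. Leave the mug beyond them, the earbud case and the stapler where they are.

Things in the scene. Friction and masses are not known exactly. Their poses are not given: they have to be found in the camera images.
- torch: the loose pocket torch: dark metal cylinder, 26 mm diameter, 100 mm long, about 90 g. Origin at the centre of its tail end; its z axis runs along it to the lens end. At the start it stands lens up in the caddy, leaning 35 degrees along the caddy's slope, tail on the caddy's floor
- torch_head (a point): centre of the torch's lens end, 100 mm along the torch's z from its origin. At the start it is 18 mm inside the caddy's mouth, so the torch is to be grasped by its top 30 mm or so, across the 100 mm width of the caddy
- caddy: fixed plywood bin leaning 35 degrees from vertical on a 135 x 116 mm foot. Origin at desk level under it, z up; its mouth leans towards its own -x (roughly to the robot's left, turned by its yaw). Inside 100 mm across (its y), 60 mm the other way, 118 mm deep along the slope; walls 4 mm. Highest point about 150 mm above the desk
- caddy_floor (a point): point on the caddy's inner floor where the torch's tail centre stands at the start: midway across the 100 mm, 22 mm from the lower (-x side) wall, 38 mm from the upper wall. The torch's side lies in a V of two ribs on the lower wall that reach 62 mm up from the floor
- caddy_mouth (a point): point in the plane of the caddy's mouth on the line of the torch's axis, 118 mm up the slope from caddy_floor (upward slope direction in the caddy's frame: -0.574, 0, 0.819)
- cradle: fixed charging cradle: grey base 130 x 145 x 14 mm (in its y from -102 to +42 mm), a narrow black V rest 22 mm wide that leans 35 degrees from vertical towards its own -x (roughly the robot's left), and a button at its -y side, nearer the robot. Origin on the desk under the rest, z up. The rest supports the torch's lower side from its tail to 64 mm up; the upper 36 mm of the torch stands free
- cradle_seat (a point): where the centre of the torch's tail is when seated: on a foot plate square to the slope, 36 mm above the desk; the plate has a low cheek, 12 mm high, on either side, 40 mm apart
- cradle_top (a point): where the centre of the torch's lens end is when seated: 100 mm up the slope from cradle_seat (direction in the cradle's frame: -0.574, 0, 0.819)
- charge_button (a joint): travel of the round white button, 28 mm across, on the cradle's base: 0 up, 0.006 m fully down; a spring needs about 5 N to push it fully down and brings it back
- charge_button_top (a point): centre of the button's top face; it is pressed straight down; 22 mm above the base's top, 80 mm to the cradle's -y side of the rest's middle plane
- mug: bystander: loose dotted white mug, 82 x 114 x 91 mm, standing beyond the caddy and cradle; origin under its middle. Leave alone (a like one far left of the drawer box belongs to the room)
- earbud_case: bystander: white earbud case lying flat, 47 x 64 x 23 mm, origin under its middle; leave alone
- stapler: bystander: stapler, 34 x 119 x 45 mm, origin under its middle; leave alone
Mind the look-alikes: they are no part of the job. There is more than one size of the caddy; the one meant has the size given above. What is shaped like the cradle but purple is not meant.

How it is judged:
By the outcome, as a careful person would: the job done as asked, in the order asked, and still so for the second after the job is handed in, with the robot touching nothing.
It also fails if it takes over 59 s, if anything falls off the work surface, if the arm or the gripper's body presses on something with over 40 N, if the wrist force passes 120 N, or if a joint passes its speed limit or range.

## Working session

There is one attempt and no reset: what is moved stays moved. The work goes in short steps, each a Python script; the robot and the scene stay as the last script left them, time stands still between calls to the robot, and variables do not carry over. Pictures are saved under pics/ and viewed, at most 10 in all, crops included, and the job is handed in when it is done.

```bash
mkdir -p pics; python3 - <<'E'
from bench import ctrl
import cv2
for n in("side","top"):
    cv2.imwrite(f"pics/{n}0.png",ctrl.read_camera(n)); print(ctrl.camera_params(n))
E
```

```text
{'fx': 445.6572016203443, 'fy': 445.6572016203443, 'cx': 279.067373711385, 'cy': 207.92254026222298, 'pose': array([[-0.80938494,  0.22083846, -0.54417497, -0.08076685],
       [-0.58724536, -0.29450044,  0.75393128,  1.06417692],
       [ 0.00623725,  0.92978485,  0.36805058,  0.51047261],
       [ 0.        ,  0.        ,  0.        ,  1.        ]])}
{'fx': 479.41906468542084, 'fy': 479.41906468542084, 'cx': 276.814051097988, 'cy': 212.42210824985153, 'pose': array([[-0.02509589,  0.99285732, -0.11663846,  0.40989572],
       [-0.99963381, -0.02610449, -0.00712742,  0.21242863],
       [-0.01012129,  0.11641688,  0.99314887,  1.19351137],
       [ 0.        ,  0.        ,  0.        ,  1.        ]])}
```

View pics/side0.png

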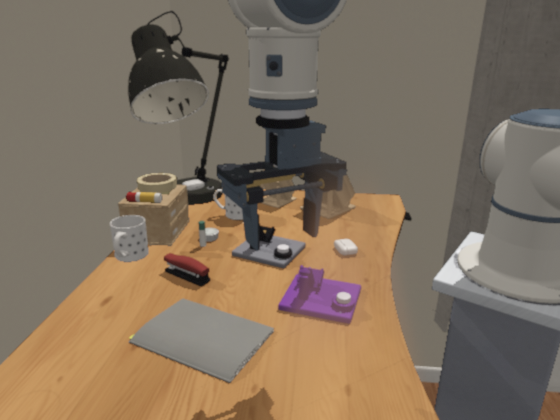

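View pics/top0.png

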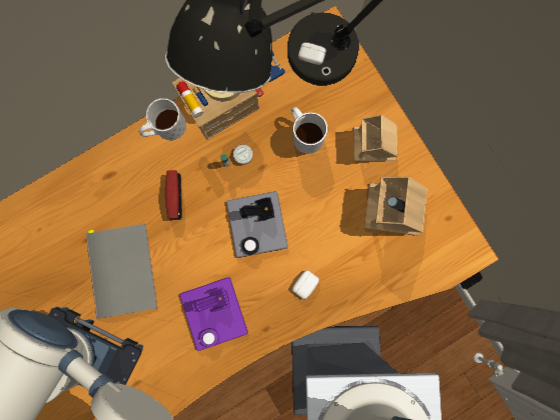

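The top view shows two caddies: a small one at (375,138) and a larger one at (395,205) with a dark torch in it. It also shows a grey cradle at (257,225) and a purple one at (213,313). The mug is at (310,132), the case at (306,285) and the stapler at (173,195). The larger caddy and the grey cradle fit the description, so I'll confirm them in a crop.

```bash
cat > h.py <<'E'
import numpy as np
from bench import ctrl
def proj(n,P):
    c=ctrl.camera_params(n);T=np.linalg.inv(c["pose"]);p=np.atleast_2d(P)@T[:3,:3].T+T[:3,3]
    return np.c_[c["cx"]+c["fx"]*p[:,0]/-p[:,2], c["cy"]-c["fy"]*p[:,1]/-p[:,2]]
def back(n,uv,z):
    c=ctrl.camera_params(n);R=c["pose"][:3,:3];o=c["pose"][:3,3];uv=np.atleast_2d(uv)
    d=np.c_[(uv[:,0]-c["cx"])/c["fx"],-(uv[:,1]-c["cy"])/c["fy"],-np.ones(len(uv))]@R.T
    return o+d*((z-o[2])/d[:,2])[:,None]
E
python3 - <<'E'
import cv2,numpy as np
t=cv2.imread("pics/top0.png");s=cv2.imread("pics/side0.png")
def crop(i,x,y,w,h,k):
    c=cv2.resize(i[y:y+h,x:x+w],None,fx=k,fy=k,interpolation=cv2.INTER_CUBIC)
    for a in range(x//10*10+10,x+w,10): cv2.putText(c,str(a),((a-x)*k-8,8),0,.3,(0,255,255),1);cv2.line(c,((a-x)*k,10),((a-x)*k,14),(0,255,255))
    for b in range(y//10*10+10,y+h,10): cv2.putText(c,str(b),(0,(b-y)*k+3),0,.3,(0,255,255),1);cv2.line(c,(22,(b-y)*k),(26,(b-y)*k),(0,255,255))
    return c
cv2.imwrite("pics/c1.png",np.hstack([crop(t,355,168,80,80,5),crop(t,218,182,80,80,5)]))
E
```

```text
(no output)
```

View pics/c1.png

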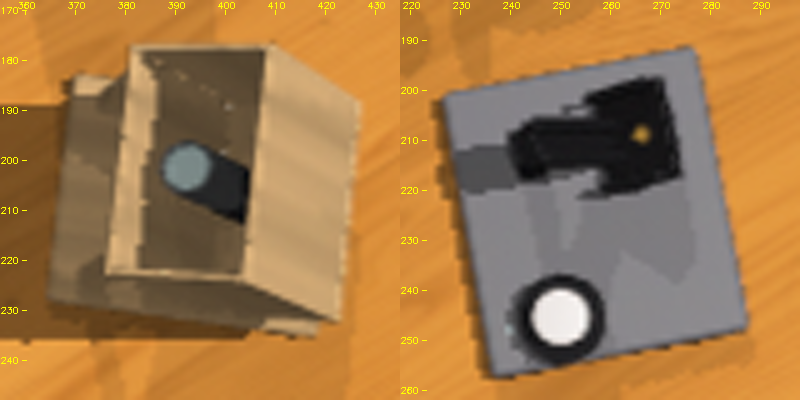

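The crop confirms both. The large caddy holds the torch with its lens at (391.5,201.5). The grey cradle has its gold contact at (266.5,208.5) and its button at (250.5,245.5). Next I'll fit the poses.

```bash
cat > fit.py <<'E'
from h import *
from scipy.optimize import least_squares as LS
def rz(a): c,s=np.cos(a),np.sin(a); return np.array([[c,-s,0],[s,c,0],[0,0,1]])
s=np.array([-.574,0,.819]); n=np.array([.819,0,.574])
# caddy: floor point at (x,y,.029)
loc=np.array([.118*s-.026*n+[0,.054,0],.118*s+.042*n+[0,.054,0],.118*s-.026*n-[0,.054,0],.118*s+.042*n-[0,.054,0],.1*s])
uv=np.array([[381.5,177.5],[409,177.5],[376,222.5],[404,224],[391.5,201.5]])
f=lambda p:(proj("top",loc@rz(p[2]).T+[p[0],p[1],.029])-uv).ravel()
r=LS(f,[.4,-.1,-1.5]); F=np.r_[r.x[:2],.029]; ya=r.x[2]
# cradle base corners; base x centre offset b wrt button x
L=np.array([[-.065,.0425,.014],[.065,.0425,.014],[.065,-.102,.014],[-.065,-.102,.014]])
U=np.array([[226.5,201.5],[277,191],[287.5,247.5],[236.5,257.5]])
g=lambda p:(proj("top",L@rz(p[2]).T+[p[0],p[1],0])-U).ravel()
q=LS(g,[.4,.2,-1.5])
if __name__=="__main__":
    np.set_printoptions(precision=4,suppress=True)
    print("caddy floor",F,np.degrees(ya),r.fun.reshape(-1,2))
    print("cradle",q.x[:2],np.degrees(q.x[2]),q.fun.reshape(-1,2))
    R=rz(q.x[2]);C=np.r_[q.x[:2],0]
    b=back("top",[250.5,245.5],.036)[0];k=back("top",[266.5,208.5],.036)[0]
    print("btn",b,"local",R.T@(b-C)); print("contact",k,"local",R.T@(k-C))
    tip=back("top",[240.5,212],.036+.064*.819-.013*.574)[0];print("tip local",R.T@(tip-C))
    # plate +-x edges, side view predictions
    Rc=rz(ya);print("side: lens",proj("side",F+Rc@s*.1),"btn",proj("side",b),"contact",proj("side",k),"corners",proj("side",L@R.T+C))
    for nm,uvx,z in(("mug",(310,132),.09),("case",(306,285),.02)):print(nm,back("top",uvx,z))
E
python3 fit.py
python3 - <<'E'
import cv2
s=cv2.imread("pics/side0.png")
cv2.imwrite("pics/c2.png",cv2.resize(s[180:280,220:370],None,fx=5,fy=5,interpolation=cv2.INTER_CUBIC))
E
```

```text
caddy floor [ 0.5454 -0.0988  0.029 ] -99.48183061718898 [[-0.6722 -0.9069]
 [ 0.6112 -0.8504]
 [-0.6696  0.6184]
 [ 0.2408  0.9667]
 [ 0.4566  0.12  ]]
cradle [0.5499 0.2759] -80.49905188834785 [[-0.6922 -0.7812]
 [ 0.1251 -0.1645]
 [ 0.7968  0.4029]
 [-0.2386  0.5045]]
btn [0.4672 0.2862 0.036 ] local [-0.0239 -0.0798  0.036 ]
contact [0.5561 0.2456 0.036 ] local [0.0309 0.0012 0.036 ]
tip local [-0.03   -0.0011  0.081 ]
side: lens [[323.6421 176.1249]] btn [[283.4405 246.225 ]] contact [[264.299  231.1918]] corners [[230.7047 250.7949]
 [256.7592 231.008 ]
 [306.4964 241.8447]
 [284.1886 263.9294]]
mug [[0.7287 0.1372 0.09  ]]
case [[0.3691 0.1547 0.02  ]]
```

View pics/c2.png

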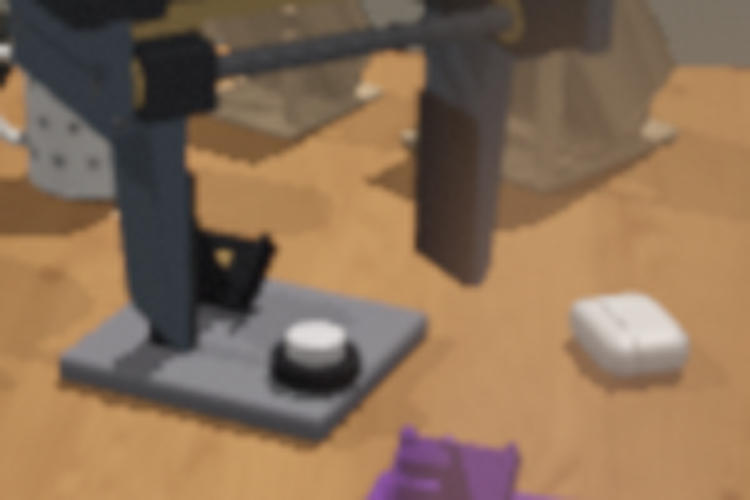

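The side view confirms the fit: the button at about (283,246) and the gold contact at (265,232) both match the predictions. Next I'll check that the waypoints are reachable and where the lamp is.

```bash
cat > plan.py <<'E'
from fit import *
Rc=rz(ya); Rk=rz(q.x[2]); C=np.r_[q.x[:2],0]
S=np.r_[back("top",[266.5,208.5],.036)[0]]; S=C+Rk@(np.array([1,0,1])*(Rk.T@(S-C)))  # on mid-plane
B=back("top",[250.5,245.5],.036)[0]
sc,nc,sk,nk=Rc@s,Rc@n,Rk@s,Rk@n
def ori(R,sg):
    z=-R@s/np.linalg.norm(s); y=sg*R[:,1]; return np.c_[np.cross(y,z),y,z]
def lamp():
    import itertools
E
python3 - <<'E'
from plan import *
np.set_printoptions(precision=3,suppress=True)
print(S,B)
for sg in(1,-1):
    for nm,p,o in(("caddy up",F+sc*.22,ori(Rc,sg)),("caddy",F+sc*.069,ori(Rc,sg)),("crad up",S+sk*.2,ori(Rk,sg)),("crad",S+sk*.069,ori(Rk,sg))):
        print(sg,nm,p,ctrl.ik(p,o))
    z=np.array([0,0,-1.]);y=sg*Rk[:,1];print("btn",ctrl.ik(B,np.c_[np.cross(y,z),y,z]))
# lamp triangulation
def ray(n,uv): a=back(n,uv,0)[0];o=ctrl.camera_params(n)["pose"][:3,3];return o,(a-o)/np.linalg.norm(a-o)
o1,d1=ray("top",(220,45))
for uv in((168,95),(168,110)):
    c=ctrl.camera_params("side");R=c["pose"][:3,:3];d2=R@[(uv[0]-c["cx"])/c["fx"],-(uv[1]-c["cy"])/c["fy"],-1];o2=c["pose"][:3,3]
    t=np.linalg.lstsq(np.c_[d1,-d2],o2-o1,rcond=None)[0];print("lamp",o1+d1*t[0],o2+d2*t[1])
E
```

```text
[0.555 0.245 0.036] [0.467 0.286 0.036]
1 caddy up [0.566 0.026 0.209] [ 15.262  33.392  79.27  -31.571  84.615  32.671]
1 caddy [ 0.552 -0.06   0.086] [  7.758  39.986  90.584 -36.802  66.21   37.547]
1 crad up [0.536 0.359 0.2  ] [ 43.452  42.628  61.325 -28.632  96.524  35.876]
1 crad [0.548 0.284 0.093] [ 38.39   45.758  73.695 -30.609  80.722  39.421]
btn [25.25  35.86  98.074 -0.    46.066 15.749]
-1 caddy up [0.566 0.026 0.209] [  15.262   33.392   79.27   -31.571   84.615 -147.329]
-1 caddy [ 0.552 -0.06   0.086] [   7.758   39.986   90.584  -36.802   66.21  -142.453]
-1 crad up [0.536 0.359 0.2  ] [  43.452   42.628   61.325  -28.632   96.524 -144.124]
-1 crad [0.548 0.284 0.093] [  38.39    45.758   73.695  -30.609   80.722 -140.579]
btn [  25.25    35.86    98.074   -0.      46.066 -164.251]
lamp [0.816 0.314 0.366] [0.809 0.307 0.362]
lamp [0.832 0.318 0.332] [0.818 0.303 0.323]
```

```bash
python3 - <<'E'
from plan import *
import cv2
ctrl.command_gripper(.55)
ctrl.goto(F+sc*.22,ori(Rc,1))
ctrl.move_l(F+sc*.14,vel=.15)
hit=ctrl.move_l(F+sc*.069,vel=.06,contact_N=6)
p=ctrl.current_tool_pos();print(hit,(p-F)@sc,ctrl.current_contact_force(),ctrl.current_t())
if not hit:
    ctrl.command_gripper(0);print(ctrl.current_grip_width()*91,ctrl.current_grasp_force(),ctrl.current_contact_force())
cv2.imwrite("pics/g1.png",np.vstack([ctrl.read_camera("top")[120:320,250:530],ctrl.read_camera("side")[60:260,200:480]]))
E
```

```text
False 0.06934677257346399 [ 0.5374649  -0.48440721  0.22526169] 5.025
25.31924547054564 29.848558008670807 [ 3.71815145 -2.02192358  4.67413973]
```

View pics/g1.png

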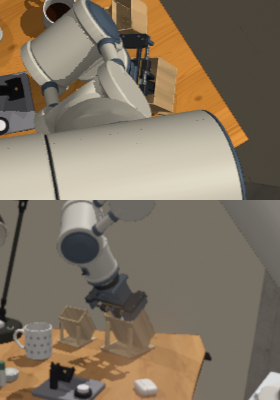

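The gripper is in the caddy mouth and holds something 25 mm wide, which is the torch. I'll lift it and carry it to a point above the cradle.

```bash
python3 - <<'E'
from plan import *
import cv2
ctrl.move_l(F+sc*.215,vel=.12)
print(ctrl.current_grip_width()*91,ctrl.current_contact_force())
ctrl.goto(S+sk*(.069+.06)+nk*.012,ori(Rk,1))
ctrl.sleep(.3)
print(ctrl.current_grip_width()*91,ctrl.current_contact_force(),ctrl.current_t())
sd=ctrl.read_camera("side");tp=ctrl.read_camera("top")
p=ctrl.current_tool_pos();R=ctrl.current_eef_rot();tail=p+R[:,2]*.069
print("TCP,tail pred side",proj("side",[p,tail,S]),"top",proj("top",[p,tail,S]))
cv2.imwrite("pics/g2.png",np.hstack([cv2.resize(i[y:y+100,x:x+80],None,fx=5,fy=5,interpolation=cv2.INTER_CUBIC) for i,x,y in((sd,220,170),(tp,215,160))]))
E
```

```text
25.456780146841457 [-0.16394809  0.21368503 -1.40171459]
25.496539296839 [ 0.47486388 -0.62582501 -1.86610952] 8.4167
TCP,tail pred side [[251.50391944 197.53827704]
 [259.88623099 214.13359368]
 [264.69947752 231.27844937]] top [[236.48160587 208.06937761]
 [255.56549809 207.89798654]
 [266.58925843 208.96426441]]
```

View pics/g2.png

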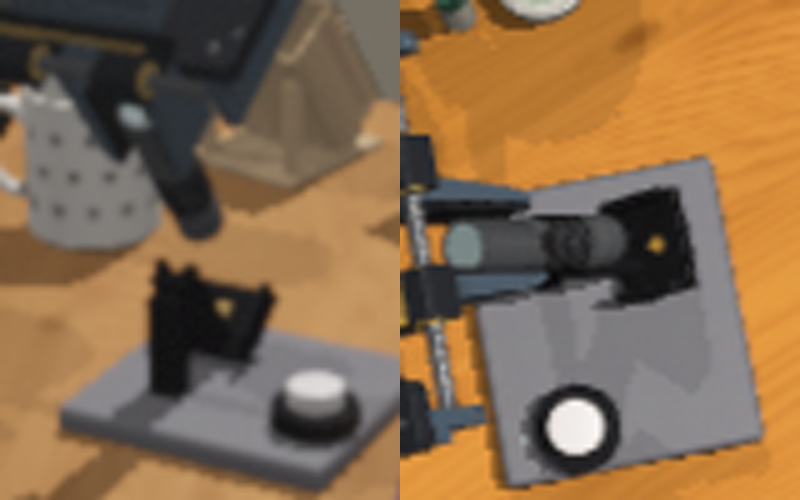

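The torch's tail sits at side pixel (260.4,213.6) and top pixel (257,208), within 1 px of the prediction. I'll lower it with contact sensing.

```bash
python3 - <<'E'
from plan import *
import cv2
np.set_printoptions(precision=4,suppress=True)
def rep(m,h):
    p=ctrl.current_tool_pos()-S;print(m,h,"s,n,y",p@sk-.069,p@nk,p@Rk[:,1],"F",ctrl.current_contact_force()@np.c_[sk,nk,Rk[:,1]])
h=ctrl.move_l(S+sk*(.069+.012)+nk*.008,vel=.08,contact_N=5);rep("pre",h)
if not h:
    h=ctrl.move_l(S+sk*(.069+.006)-nk*.008,vel=.02,contact_N=2.5);rep("n",h)
    p=ctrl.current_tool_pos()+nk*.0005
    h=ctrl.move_l(p-sk*.02,vel=.02,contact_N=5);rep("s",h)
sd=ctrl.read_camera("side");tp=ctrl.read_camera("top");print(ctrl.current_t(),ctrl.current_grip_width()*91)
cv2.imwrite("pics/g3.png",np.hstack([cv2.resize(i[y:y+100,x:x+80],None,fx=5,fy=5,interpolation=cv2.INTER_CUBIC) for i,x,y in((sd,220,170),(tp,215,160))]))
E
```

```text
pre False s,n,y 0.012267411851294194 0.008023743261225348 0.00020475293648637095 F [-0.6773  0.1225 -0.1235]
n True s,n,y 0.008955074327629917 0.0003930132980540758 0.00019826481295620664 F [0.3551 3.7375 2.6963]
s True s,n,y 0.0021178324334149012 0.0008454530936040729 0.0004590562708406647 F [3.2126 1.1355 1.9864]
10.3917 25.212044442216264
```

View pics/g3.png

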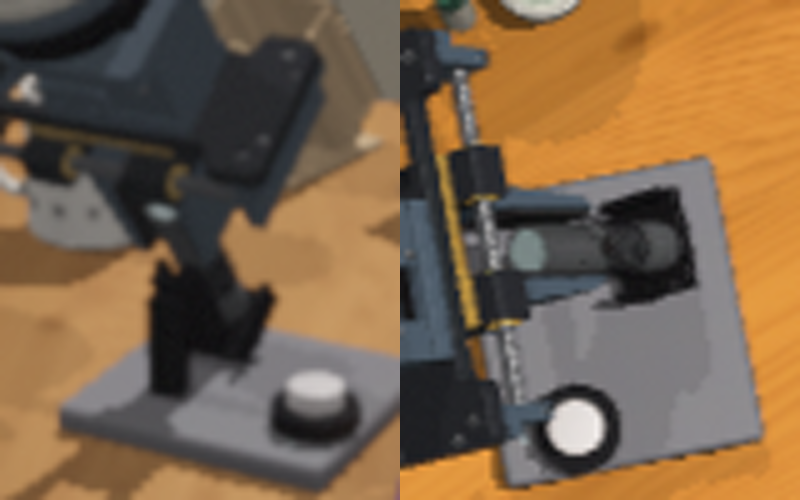

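The torch is in the V, with its tail between the cheeks. The stop at s = 2.1 mm could be friction rather than the foot plate, so I'll push further.

```bash
python3 - <<'E'
from plan import *
import cv2
np.set_printoptions(precision=4,suppress=True)
def rep(m,h):
    p=ctrl.current_tool_pos()-S;print(m,h,"s,n,y",p@sk-.069,p@nk,p@Rk[:,1],"F",ctrl.current_contact_force()@np.c_[sk,nk,Rk[:,1]])
for i in range(3):
    h=ctrl.move_l(ctrl.current_tool_pos()-sk*.006,vel=.015,contact_N=6);rep("s",h)
    ctrl.sleep(.1)
    if (ctrl.current_contact_force()@sk)>6:break
rep("end",h);print(ctrl.current_t(),ctrl.current_grip_width()*91)
E
```

```text
s True s,n,y 0.002062189543430959 0.0008299724906251064 0.0007230005064632507 F [ 7.1663  1.99   -0.0543]
end True s,n,y 0.0020449368882151375 0.0008315716716619623 0.0007140344752748715 F [ 7.0204  2.1948 -0.3768]
10.7 25.239022895371114
```

That's a firm stop at 7 N, so the tail is on the plate. I'll release, retreat along the slope and look.

```bash
python3 - <<'E'
from plan import *
import cv2
ctrl.command_gripper(.55);ctrl.sleep(.3)
ctrl.move_l(S+sk*.19,vel=.12)
ctrl.command_gripper(0)
z=np.array([0,0,-1.])
for sg in(1,-1):
    y=sg*Rk[:,0];O=np.c_[np.cross(y,z),y,z];print(sg,ctrl.ik(B+[0,0,.12],O),ctrl.ik(B,O))
print(ctrl.current_q(),ctrl.current_t())
sd=ctrl.read_camera("side");tp=ctrl.read_camera("top")
print(proj("side",[S+sk*.1]),proj("top",[S+sk*.1]))
cv2.imwrite("pics/g4.png",np.hstack([cv2.resize(i[y:y+100,x:x+80],None,fx=5,fy=5,interpolation=cv2.INTER_CUBIC) for i,x,y in((sd,220,170),(tp,215,160))]))
E
```

```text
1 [ 2.52498400e+01  2.59088769e+01  9.21293187e+01 -2.54444375e-14
  6.19618044e+01  1.05748892e+02] [ 2.52498400e+01  3.58603700e+01  9.80737349e+01 -2.54444375e-14
  4.60658951e+01  1.05748892e+02]
-1 [ 2.52498400e+01  2.59088769e+01  9.21293187e+01 -2.54444375e-14
  6.19618044e+01 -7.42511081e+01] [ 2.52498400e+01  3.58603700e+01  9.80737349e+01 -2.54444375e-14
  4.60658951e+01 -7.42511081e+01]
[ 43.13109769  42.7458096   62.47894464 -28.78180926  95.22939944
  36.21100708] 13.5583
[[253.10281764 208.86826186]] [[240.54186618 209.2995424 ]]
```

View pics/g4.png

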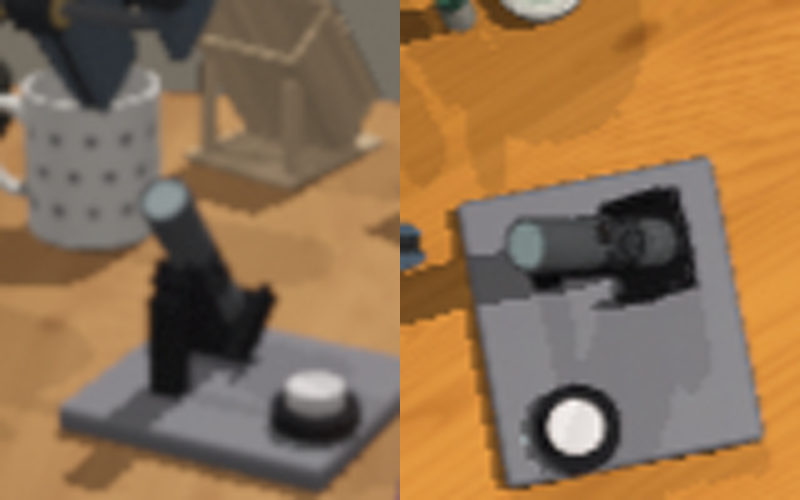

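The torch is seated: its lens is at top pixel (240.4,209), predicted (240.5,209.3). Now I'll press the button, going round the torch.

```bash
python3 - <<'E'
from plan import *
import cv2
ctrl.move_l([.43,.36,.24],vel=.15)
z=np.array([0,0,-1.]);y=-Rk[:,0];O=np.c_[np.cross(y,z),y,z]
ctrl.goto(B+[0,0,.12],O); ctrl.move_l(B+[0,0,.012],vel=.12); ctrl.sleep(.2)
f0=ctrl.current_contact_force()[2]
h=ctrl.move_l(B-[0,0,.004],vel=.015,contact_N=14)
p=ctrl.current_tool_pos();print(h,(p-B)*1e3,ctrl.current_contact_force()[2]-f0)
while not h and B[2]-p[2]<.012:
    h=ctrl.move_l(p-[0,0,.001],vel=.01,contact_N=6);p=ctrl.current_tool_pos()
    f=ctrl.current_contact_force()[2]-f0;print(h,(p[2]-B[2])*1e3,f)
    if f>12:break
ctrl.sleep(.3);print(ctrl.current_contact_force()[2]-f0,(ctrl.current_tool_pos()-B)*1e3)
sd=ctrl.read_camera("side")
ctrl.move_l(B+[0,0,.12],vel=.1);ctrl.move_l(B+[-.06,-.05,.2]);ctrl.sleep(.5)
s2=ctrl.read_camera("side");print(ctrl.current_t(),ctrl.current_contact_force())
cv2.imwrite("pics/g5.png",np.hstack([cv2.resize(i[170:290,190:290],None,fx=4,fy=4,interpolation=cv2.INTER_CUBIC) for i in(sd,s2)]))
E
```

```text
False [-0.03167618 -0.02854017 -3.90112578] 4.024091369203109
False -4.886063566064744 4.865096730575734
False -5.775076795066291 8.825548002864686
False -6.003085144610315 22.93781537805441
22.327071386316714 [ 0.02165026 -0.00688332 -6.0299697 ]
22.85 [ 0.83906573 -0.12727418 -0.22403376]
```

View pics/g5.png

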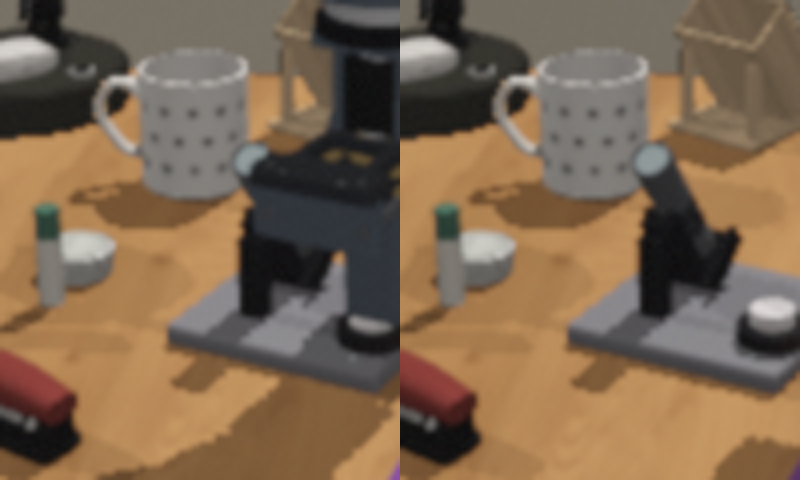

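The button went down the full 6 mm to a hard stop and has come back up. The torch is still seated, and the mug and stapler are where they were.

```bash
python3 -c "
from bench import ctrl
print(ctrl.sign_off())"
```

```text
the job is handed in; nothing more can be done
None
```

The torch is seated lens up on the grey cradle, the button was pressed fully down and has come back up, the mug, earbud case and stapler were not touched, and the job was handed in at about 23 s.

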